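# Pull a stiff strap into line with a tapered drift pin

### The job

Take the tapered drift pin out of its wooden rest and drive it, tip down, through the hole of the strap and the hole of the bracket beneath, so that its taper pulls the two holes into line. Push it fully home, with its collar seated on the strap, and leave it standing there; do not touch the strap with the gripper, let the pin alone move it.

Things in the scene. Friction and masses are not known exactly. Their poses are not given: they have to be found in the camera images.
- bracket: Dark steel bridge fixed to the bench. Top flange 60 (x) by 176 (y) by 12 mm thick, upper face 94 mm above the bench, on an 8 mm leg plate at each y end (236 mm long over the feet); open below the flange. Origin: centre of its underside, z up. A 24 mm round hole goes down through the flange at y = -60 mm; the bolt on which the strap turns is at y = +60 mm.
- bracket_hole (a point): Centre of the bracket's 24 mm hole at the flange's upper face, 94 mm above the bench. z axis up along the hole. The pin must end on this axis. Rim bevelled.
- strap_hole (a point): Centre of the strap's 24 mm hole at the strap's upper face, 102 mm above the bench. The strap is a bare steel bar 8 mm thick, 44 mm wide, 164 mm long, lying on the flange; it turns on a bolt 120 mm from its hole (bolt head 10 mm high). Its hole starts 5 to 8 mm off the bracket hole, to the bracket's +x side, so the holes overlap only in part. Rims bevelled.
- strap (a joint): Angle of the strap about its bolt, rad; 0 = its hole exactly over the bracket hole; positive swings the hole toward the bracket's +x. It is stiff: about 7 N sideways at the hole moves it slowly, more if faster, and it stays where it is left. Driving the pin down at about 20 mm/s takes roughly 5 to 15 N; its own weight is not enough.
- rest: Light wooden block 62 x 66 mm, 76 mm high, on a 4 mm thick 90 x 94 mm foot, fixed to the bench, with a vertical 28 mm hole 72 mm deep; at the start the pin hangs in it by its collar. Origin: centre of its underside.
- drift: Steel drift pin, 151 mm long, about 0.25 kg, round about z, which points from tip to head. Origin at the tip. From the tip up: taper 6 to 21.5 mm diameter over 48 mm, straight shank to 70 mm, 36 mm collar to 78 mm, dark round grip of 26 mm diameter to 146 mm, domed head. Starts upright, tip down, 6 mm above the bench. Fully home its collar's underside is 102 mm above the bench.
- drift_grip (a point): Point on the pin's axis 116 mm above its tip, in the middle of the grip: where to hold it.
- drift_collar (a point): Point on the pin's axis at the underside of the collar, 70 mm above its tip.
There are look-alikes about, which are no part of the job. What is shaped like the drift but blue is not meant.

How it is judged:
At the end, for the whole second after the job is handed in: The pin stands still and upright (within 0.08 rad) through both holes, its collar within 4 mm of the strap's upper face and within 4 mm of the bracket hole's axis; the strap's hole is within 3.5 mm of the bracket's hole (z of drift_collar in the frame of bracket_hole below 0.012 m and horizontal distance between drift_collar and bracket_hole below 0.004 m and angle between drift's own z axis and vertical below 0.08 rad and horizontal distance between strap_hole and bracket_hole below 0.0035 m and linear speed of drift below 0.02 m/s); the robot touches nothing.
It fails at once if the gripper or arm touches the strap (contact force between any of the fingers, the arm and strap above 1 N).
It also fails if it takes over 48 s, if anything falls off the work surface, if the arm or the gripper's body presses on something with over 40 N, if the wrist force passes 120 N, or if a joint passes its speed limit or range.

### The arm

A 7-joint arm with a two-finger parallel gripper is mounted at the origin on a cart in front of the work surface, level with it; the furniture and walls round the work are solid. World frame = base frame: x ahead of the robot, y to its left, z up, the work surface at z = 0. Lengths are in m, angles in rad, forces in N, time in s.
With the tool pointing down it reaches from about 0.4 to 0.85 m from the base axis. Payload 10.4 kg.
Tool frame: the origin (TCP) lies on the centre line of the jaws, within the pads' length; the fingertips stand r.tip_extent ahead of it and the grasp point (between the pads) lies 8 mm behind it (r.tip_extent is the distance from the TCP to the fingertips, in m); z points along the fingers, y is the direction in which the jaws open and shut (so a half turn about z gives the same grasp; the last joint's range is limited). The gripper opens to 87 mm and grips with 3 to 60 N. Pads are 19 mm wide; open, the fingers measure 117 mm over their backs; the gripper's body (75 mm by 190 mm) begins 51 mm behind the grasp point.
Start: joints at [1.307, 0.332, -0.065, 1.46, 0.022, 1.35, -0.088], TCP at [0.149, -0.607, 0.234] pointing down, gripper open.
Joint ranges: [-2.6, 2.6], [-0.5, 2.12], [-1.47, 1.34], [0.16, 2.42], [-1.27, 4.41], [0.06, 2.06], [-2.6, 2.6]. Speed limits (rad/s): [2.22, 2.22, 2.79, 2.79, 3.14, 3.14, 3.14].

### API

Orientations are given as a unit quaternion [x, y, z, w].
In Python, from bench import r gives the robot as it stands.
- The arm moves only by the shell command python3 -m jog 'ROWS' [FORCE]. ROWS is JSON, a list of rows, each a list of 7 numbers: the shift along the tool's x, y, z in cm, then the turn, a rotation vector about the tool's x, y, z in rad, then the opening, from -1 (shut) to 1 (fully open). In form: [[tx, ty, tz, wx, wy, wz, jaw], ...]. A call has 1 to 20 rows; each row shifts and turns the commanded pose from where the row before left it, along the tool's axes as they then stand; what a row does not reach is not made up. A row lasts 1/8 s, in which the tool goes at most 62.5 mm and 10.7 degrees, less where a joint would pass 70% of its speed; a pose out of reach is approached as far as the arm can. A call with a gripper value outside its range is refused whole. The fingers move at their own pace and stop on an object; FORCE is the grip in N (left out, the last holds). Time passes only in rows, so rows that do not move let the fingers close. It gives the time, the measured TCP pose, the force and the opening at its end, in the units of the state.
- r.read_state(): the state, without advancing time (a new reading comes with each control period).
- r.camera(name): name is "side" or "top" or "wrist"; returns a dict with "frame" (420x560x3 uint8, red, green, blue), "fx", "fy", "cx", "cy" (pixels), "k1" (the pictures are not rectified: a ray, as slopes to the right and down, at radius r is drawn at 1 + k1 r^2 times it, then the intrinsics apply), "camera_from_world" (4x4, takes a point from world to camera coordinates). Camera axes: x right, y down, z forward; pixel columns grow to the right and rows downward; lengths in m; the calibration is good to about 2 mm. A picture is of the moment at which its call begins. There is no depth.
- r.close_job(): hands the job in, once; it reports no verdict.
Trained networks look in a picture, given as the dict that the camera call returned (one of the last four; its "shot" number tells which), for a name from the list of things; names that differ only in an ending like _2 or _b are one class to them, and where a whole thing is asked for, a point or a joint stands for the part that bears it (a point fixed in the world has none). Each returns a list of dicts, best first, with "score" (0 to 1); they miss things now and then, are a little off and sometimes report something else, mostly with a low value. They report only what shows in the picture. A call takes as long as a camera call. They do not tell look-alikes from the thing itself.
- r.search_frame(picture, thing): "rect" ([left, top, right, bottom] in pixels, round what is visible of it).
The state is a dict: "time": time; "joint_positions": joint angles; "joint_vel": joint speeds; "joint_torque": joint torques, N m; "ee_pos": TCP position; "eef_rot": TCP orientation; "ft_force": force on the tool from outside, world axes, zero at the start; "torque": the same for the moment, N m; "width": finger opening in m.
Only numpy, scipy, OpenCV 4.12 (cv2) and the standard library are available. Lean on these libraries where they do the work, as an engineer would, in place of code of your own. Each camera call takes 0.05 s, during which the arm holds its last target.

## Working session

There is one attempt and no reset: what is moved stays moved. The work goes in short steps, Python scripts to look and compute and a shell command to move; the robot and the scene stay as the last step left them, time stands still between calls to the robot, and variables do not carry over. Pictures are saved under pics/ and viewed, and the job is handed in when it is done.

```bash
ls; mkdir -p pics; python3 - <<'E'
from bench import r
import cv2
s=r.read_state();print(s['time'],s['ee_pos'],s['eef_rot'],s['width'],r.tip_extent)
for n in ['side','top','wrist']:
    c=r.camera(n); cv2.imwrite(f'pics/{n}0.png',c['frame'][:,:,::-1])
    print(n,c['fx'],c['cx'],c['cy'],c['k1'],c['camera_from_world'].round(3).tolist() if hasattr(c['camera_from_world'],'round') else c['camera_from_world'])
    for t in ['drift','bracket','strap','rest']:
        print(t,[(round(d['score'],2),[round(x) for x in d['rect']]) for d in r.search_frame(c,t)])
E
```

```text
pics
0.0 [ 0.14892598 -0.606626    0.23276882] [ 9.92765508e-01  1.20067321e-01 -1.14948842e-04 -6.86040384e-04] 0.08741785641435655 0.011
side 414.0714831462252 281.788013840984 214.60129452176352 -0.10290357905461761 [[0.998, 0.061, 0.005, -0.511], [0.03, -0.421, -0.907, 0.117], [-0.053, 0.905, -0.422, 0.838], [0.0, 0.0, 0.0, 1.0]]
drift [(0.83, [240, 206, 262, 273]), (0.61, [269, 230, 288, 278])]
bracket [(0.56, [285, 176, 314, 252])]
strap [(0.87, [288, 178, 312, 209]), (0.63, [246, 261, 309, 330])]
rest [(0.59, [246, 260, 310, 330])]
top 390.07663524463715 283.52478327960523 208.80032838041294 -0.07895569648092933 [[0.023, -1.0, 0.01, 0.096], [-0.989, -0.024, -0.145, 0.519], [0.145, -0.006, -0.989, 0.889], [0.0, 0.0, 0.0, 1.0]]
drift [(0.71, [316, 206, 362, 242]), (0.53, [359, 201, 384, 219]), (0.52, [339, 191, 382, 235])]
bracket [(0.86, [185, 178, 281, 218])]
strap [(0.7, [194, 184, 268, 202])]
rest [(0.84, [341, 193, 380, 235])]
wrist 299.2307242681148 275.00419607241605 210.3313976386152 -0.04373902087670928 [[0.239, -0.971, -0.001, -0.624], [-0.937, -0.231, 0.263, -0.032], [-0.255, -0.062, -0.965, 0.39], [0.0, 0.0, 0.0, 1.0]]
drift []
bracket []
strap []
rest []
```

View pics/side0.png

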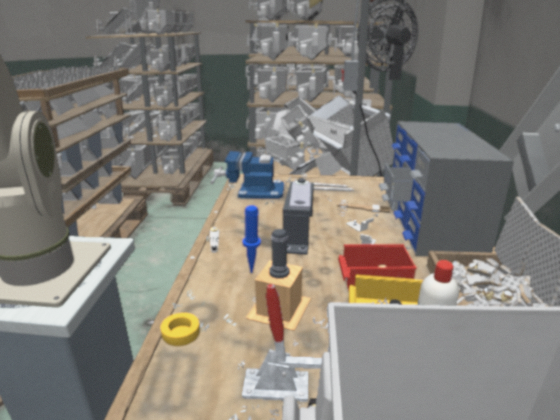

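View pics/top0.png

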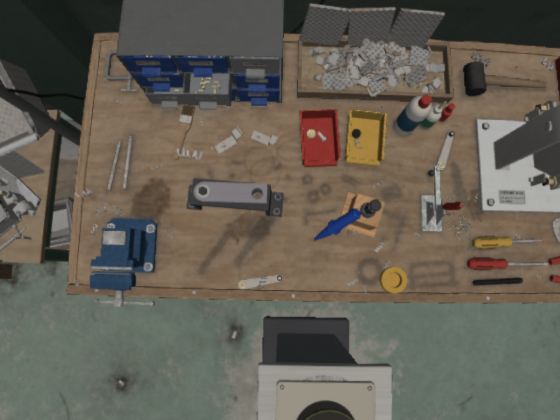

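```bash
python3 - <<'E'
import cv2
a=cv2.imread('pics/side0.png')[160:350,200:340]; cv2.imwrite('pics/side0c.png',cv2.resize(a,None,fx=3,fy=3,interpolation=2))
a=cv2.imread('pics/top0.png')[165:250,170:400]; cv2.imwrite('pics/top0c.png',cv2.resize(a,None,fx=3.4,fy=3.4,interpolation=2))
E
```

```text
(no output)
```

View pics/side0c.png

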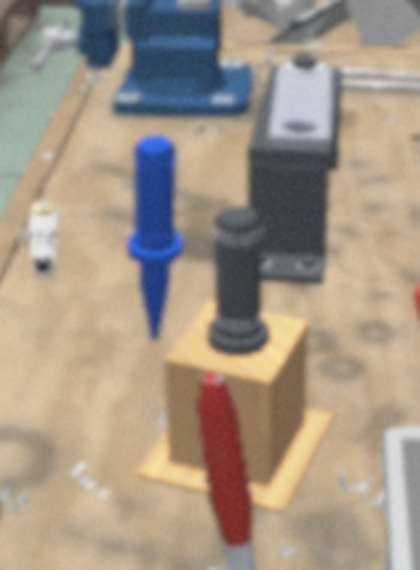

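View pics/top0c.png

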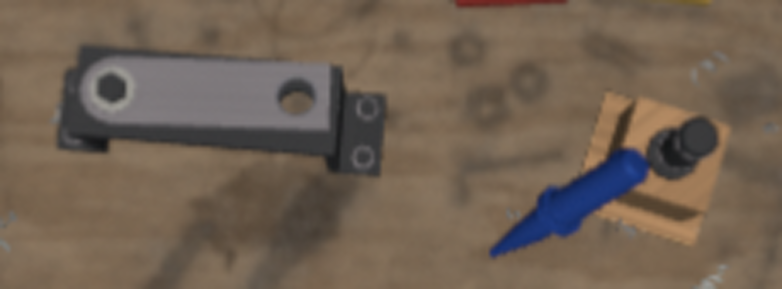

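The dark pin, at side (279,231)–(279,271) and top (376,205), stands upright in the wooden rest and is the drift. The blue look-alike, at side (252,206–273) and top (316–360,206–240), is not meant. The bracket and strap are at top (185–281,178–218). Next I measure the positions.

```bash
cat > h.py <<'E'
import numpy as np, cv2
def ray(c,p):
    K=np.array([[c['fx'],0,c['cx']],[0,c['fy'],c['cy']],[0,0,1]]);d=np.array([c['k1'],0,0,0,0.])
    u=cv2.undistortPoints(np.array([[p]],float),K,d)[0,0]
    T=np.array(c['camera_from_world']);R=T[:3,:3];t=T[:3,3]
    v=R.T@np.array([u[0],u[1],1]);return -R.T@t, v/np.linalg.norm(v)
def plane(c,p,z):
    o,v=ray(c,p);return o+v*(z-o[2])/v[2]
def tri(c1,p1,c2,p2):
    o1,v1=ray(c1,p1);o2,v2=ray(c2,p2)
    A=np.stack([v1,-v2],1);s=np.linalg.lstsq(A,o2-o1,rcond=None)[0]
    a=o1+s[0]*v1;b=o2+s[1]*v2;return (a+b)/2,np.linalg.norm(a-b)
def proj(c,P):
    T=np.array(c['camera_from_world']);q=T[:3,:3]@np.array(P)+T[:3,3];x,y=q[:2]/q[2];f=1+c['k1']*(x*x+y*y)
    return np.array([c['fx']*x*f+c['cx'],c['fy']*y*f+c['cy']])
E
python3 - <<'E'
from bench import r
from h import *
np.set_printoptions(precision=4,suppress=True)
s=r.camera('side');t=r.camera('top')
S=lambda x,y:(200+x/3,160+y/3);Tt=lambda x,y:(170+x/3.4,165+y/3.4)
for n,a,b in [('drift head',S(238,215),Tt(699,135)),('collar',S(238,333),Tt(672,155)),('shole',S(300,126),Tt(297,96)),('bolt',S(305,60),Tt(112,89)),('bluehead',S(154,145),Tt(630,165)),('bluetip',S(153,336),Tt(492,254)),('bluecollar',S(154,246),Tt(560,212))]:
    print(n,*tri(s,a,t,b))
print('top planes: head .15',plane(t,Tt(699,135),.152),'collar.084',plane(t,Tt(672,155),.084),'side',plane(s,S(238,333),.084))
print('shole',plane(t,Tt(297,96),.102),plane(s,S(300,126),.102),'bolt',plane(t,Tt(112,89),.112),plane(s,S(305,60),.112))
for n,p in [('FR',(342,66)),('NR',(340,154)),('NL',(78,137)),('FL',(82,46))]: print(n,plane(t,Tt(*p),.094))
for n,p in [('foot1',(386,94)),('foot2',(381,176))]: print(n,plane(t,Tt(*p),.008))
E
```

```text
drift head [ 0.5126 -0.0835  0.1539] 0.0007674128698093528
collar [ 0.5118 -0.0835  0.0785] 0.0011118961023047925
shole [0.5415 0.1674 0.0996] 0.0004536144477385268
bolt [0.5424 0.2875 0.1074] 0.0016068517127387524
bluehead [ 0.4759 -0.0387  0.1762] 0.028921577850551734
bluetip [0.4475 0.0297 0.0008] 0.0004028848072464558
bluecollar [ 0.4626 -0.0077  0.0923] 0.014634413394747154
top planes: head .15 [ 0.5133 -0.0839  0.152 ] collar.084 [ 0.5105 -0.0824  0.084 ] side [ 0.5129 -0.0919  0.084 ]
shole [0.5408 0.1672 0.102 ] [0.5418 0.1619 0.102 ] bolt [0.5407 0.2864 0.112 ] [0.5433 0.2754 0.112 ]
FR [0.5632 0.1386 0.094 ]
NR [0.5044 0.1383 0.094 ]
NL [0.5115 0.3109 0.094 ]
FL [0.5727 0.3117 0.094 ]
foot1 [0.5614 0.1086 0.008 ]
foot2 [0.5014 0.1109 0.008 ]
```

The blue pin's two views disagree, so it may be toppling. I look again at both views.

```bash
python3 - <<'E'
from bench import r
from h import *
s=r.camera('side');t=r.camera('top');w=r.camera('wrist')
print(r.read_state()['time'])
a=cv2.resize(s['frame'][160:350,200:340],None,fx=3,fy=3,interpolation=2);b=cv2.resize(t['frame'][165:275,170:400],None,fx=1.65,fy=3*.55,interpolation=2)
im=np.zeros((570,800,3),np.uint8);im[:,:420]=a;im[:b.shape[0],420:420+b.shape[1]]=b[:,:380]
cv2.imwrite('pics/b1.png',im[:,:,::-1])
E
```

```text
1.0
```

View pics/b1.png

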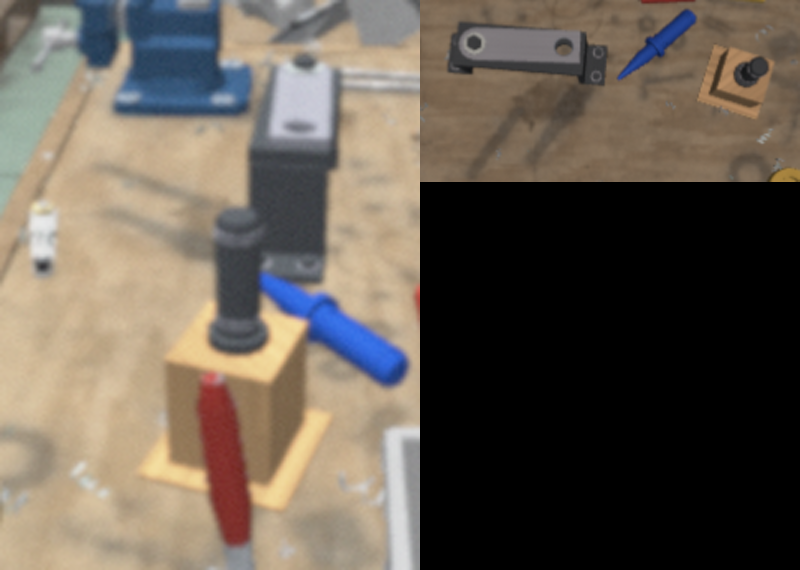

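The blue pin has fallen over. It now lies at top ~(312,195), between the bracket and the rest, and is out of the way. The bracket hole is at about (0.535,0.165) and the strap hole at about (0.541,0.167), which gives a 6 mm offset to +x as described. I'll move over the bracket for a close wrist view.

```bash
python3 -m jog '[[3.7,-3.0,-0.6,0,0,0,1],[3.7,-3.0,-0.6,0,0,0,1],[3.7,-3.0,-0.6,0,0,0,1],[3.7,-3.0,-0.6,0,0,0,1],[3.7,-3.0,-0.6,0,0,0,1],[3.7,-3.0,-0.6,0,0,0,1],[3.7,-3.0,-0.6,0,0,0,1],[3.7,-3.0,-0.6,0,0,0,1],[1.8,-4.0,0,0,0,0,1],[1.8,-4.0,0,0,0,0,1],[1.8,-4.0,0,0,0,0,1],[1.8,-4.0,0,0,0,0,1],[1.8,-4.0,0,0,0,0,1],[1.8,-4.0,0,0,0,0,1],[1.8,-4.0,0,0,0,0,1],[1.8,-4.0,0,0,0,0,1],[1.8,-4.0,0,0,0,0,1],[1.8,-4.0,0,0,0,0,1],[0,0,0,0,0,0,1]]' 20
python3 - <<'E'
from bench import r
from h import *
np.set_printoptions(precision=4,suppress=True)
w=r.camera('wrist');s=r.read_state()
print(s['time'],s['ee_pos'],s['eef_rot'],s['ft_force'],s['joint_positions'])
for t in ['strap','bracket','drift']: print(t,[(round(d['score'],2),[round(x) for x in d['rect']]) for d in r.search_frame(w,t)])
print('pred hole',proj(w,[.541,.167,.102]))
np.save('w1.npy',w['frame']);import pickle;pickle.dump({k:w[k] for k in w},open('w1.pkl','wb'))
cv2.imwrite('pics/w1.png',w['frame'][:,:,::-1])
E
```

```text
time: 3.38
ee_pos: [0.4584, 0.1316, 0.2817]
eef_rot: [0.992, 0.123, 0.0, -0.001]
ft_force: [0.5, -0.0, 0.5]
width: 0.087
3.425 [0.4585 0.1293 0.2815] [ 0.9926  0.1215 -0.     -0.0002] [ 0.2304 -0.7434  0.3642] [ 0.5182  0.0294 -0.8895  1.7238  0.0228  1.3992 -1.7021]
strap [(0.73, [130, 60, 283, 138])]
bracket [(0.77, [124, 44, 309, 154])]
drift [(0.88, [308, 92, 415, 150]), (0.7, [441, 178, 508, 220])]
pred hole [262.3031 113.1669]
```

View pics/w1.png

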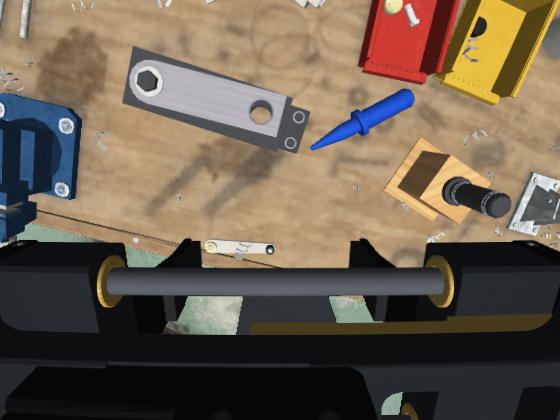

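The wrist view shows the bracket at (124–309, 44–154) with the strap hole at (261,112). The drift in its rest has its head at (497,204) and its collar at (452,190). I enlarge to measure.

```bash
python3 - <<'E'
import cv2
a=cv2.imread('pics/w1.png')
cv2.imwrite('pics/w1a.png',cv2.resize(a[38:163,115:315],None,fx=4,fy=4,interpolation=2))
cv2.imwrite('pics/w1b.png',cv2.resize(a[130:230,375:535],None,fx=5,fy=5,interpolation=2))
E
```

```text
(no output)
```

View pics/w1a.png

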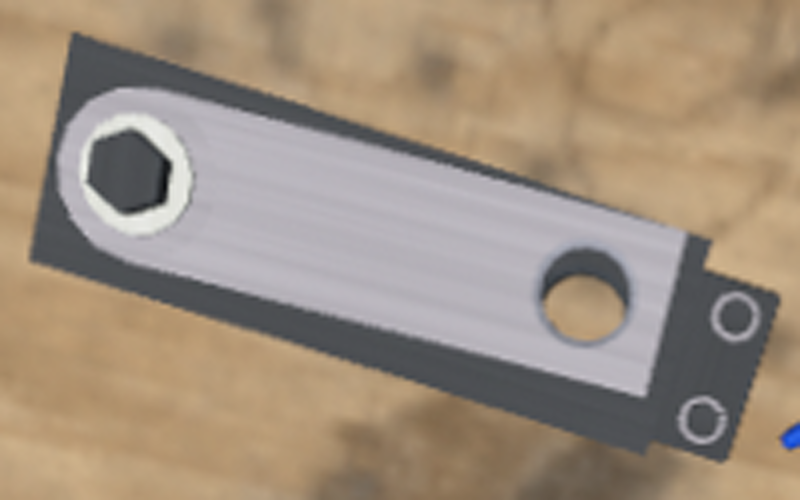

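View pics/w1b.png

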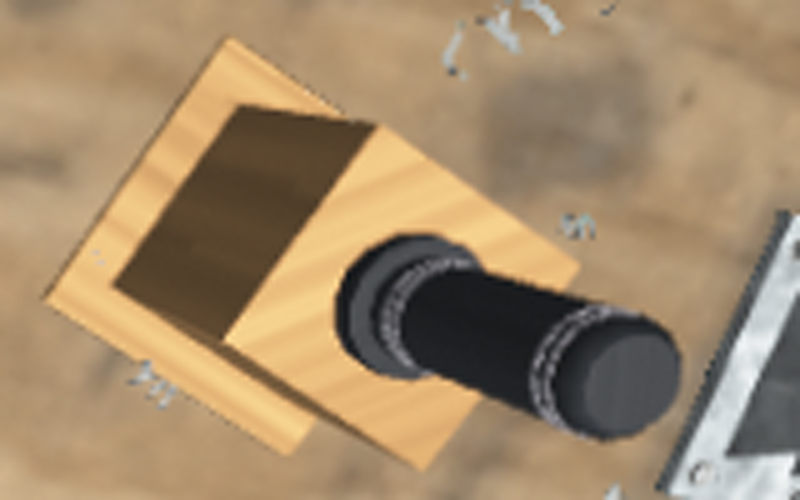

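```bash
python3 - <<'E'
from h import *
import pickle
from scipy.optimize import least_squares
np.set_printoptions(precision=4,suppress=True)
w=pickle.load(open('w1.pkl','rb'))
W=lambda x,y:np.array([115+x/4-.375,38+y/4-.375])
obs=[W(73,33),W(712,240),W(645,453),W(31,262)]
loc=np.array([[.03,.088],[.03,-.088],[-.03,-.088],[-.03,.088]])
def B(p,l):
    c,s=np.cos(p[2]),np.sin(p[2]);return np.array([p[0]+c*l[0]-s*l[1],p[1]+s*l[0]+c*l[1]])
f=lambda p:np.concatenate([proj(w,[*B(p,l),.094])-o for l,o in zip(loc,obs)])
s=least_squares(f,[.538,.225,0.]);p=s.x;print(p,s.fun)
bh=B(p,(0,-.06));print('bhole',bh,'bolt',B(p,(0,.06)))
sh=plane(w,W(585,295),.102);d=sh[:2]-bh;c,sn=np.cos(p[2]),np.sin(p[2])
print('shole',sh,'local off',c*d[0]+sn*d[1],-sn*d[0]+c*d[1],'bolt obs',plane(w,W(128,170),.112))
V=lambda x,y:np.array([375+x/5-.4,130+y/5-.4])
print('head',plane(w,V(628,378),.152),'collar top',plane(w,V(411,306),.082))
# tool position consistency
E
```

```text
[ 0.5402  0.2289 -0.0565] [-0.3127 -0.195   0.4605 -0.2884  0.381   0.5929 -0.5386  0.0402]
bhole [0.5368 0.169 ] bolt [0.5436 0.2888]
shole [0.5424 0.1689 0.102 ] local off 0.0055681585669702886 0.00022144939119765064 bolt obs [0.544  0.2875 0.112 ]
head [ 0.5142 -0.084   0.152 ] collar top [ 0.5137 -0.0809  0.082 ]
```

Bracket hole ≈ (0.5365,0.168), offset +5.6 mm. The pin is at ≈ (0.513,-0.083). Both agree with the other views. The target is the dark drift in the wooden rest, confirmed in the enlarged crop. Moving over it.

```bash
python3 -m jog '[[0.1,4.4,0.6,0,0,0,1],[0,4.4,0.6,0,0,0,1],[0.1,4.4,0.6,0,0,0,1],[0,4.4,0.6,0,0,0,1],[0,4.3,0.6,0,0,0,1],[0,0,0,0,0,0,1],[0,0,0,0,0,0,1]]'
python3 - <<'E'
from bench import r
from h import *
np.set_printoptions(precision=4,suppress=True)
w=r.camera('wrist');t=r.camera('top');s=r.read_state()
print(s['time'],s['ee_pos'],s['eef_rot'])
im=np.zeros((600,560,3),np.uint8);im[:420]=w['frame'];cv2.imwrite('pics/w2.png',w['frame'][:,:,::-1])
print('pred head',proj(w,[.513,-.083,.152]),'collar',proj(w,[.513,-.083,.084]))
R=np.array(s['ee_pos']);print('axis under tcp',[proj(w,[R[0],R[1],z]) for z in (.152,.12,.084)])
E
```

```text
time: 4.45
ee_pos: [0.5126, -0.0843, 0.2517]
eef_rot: [0.993, 0.12, 0.0, -0.0]
ft_force: [-0.2, -0.4, 0.1]
width: 0.0869
4.55 [ 0.5127 -0.0833  0.2519] [0.9927 0.1206 0.0002 0.0002]
pred head [274.116  214.0107] collar [274.3532 196.8839]
axis under tcp [array([274.3914, 214.3753]), array([274.4871, 205.3181]), array([274.5732, 197.1797])]
```

View pics/w2.png

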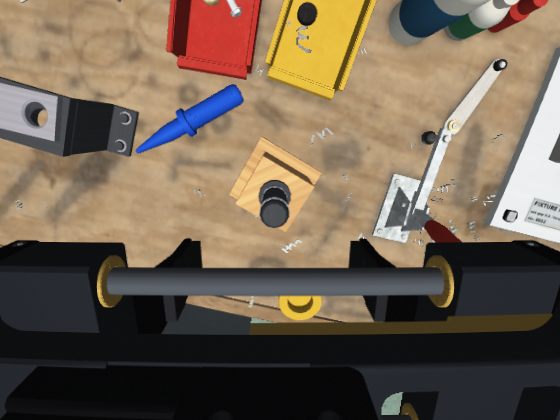

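```bash
python3 - <<'E'
import cv2
a=cv2.imread('pics/w2.png')
cv2.imwrite('pics/w2a.png',cv2.resize(a[130:240,215:335],None,fx=5,fy=5,interpolation=2))
E
```

```text
(no output)
```

View pics/w2a.png

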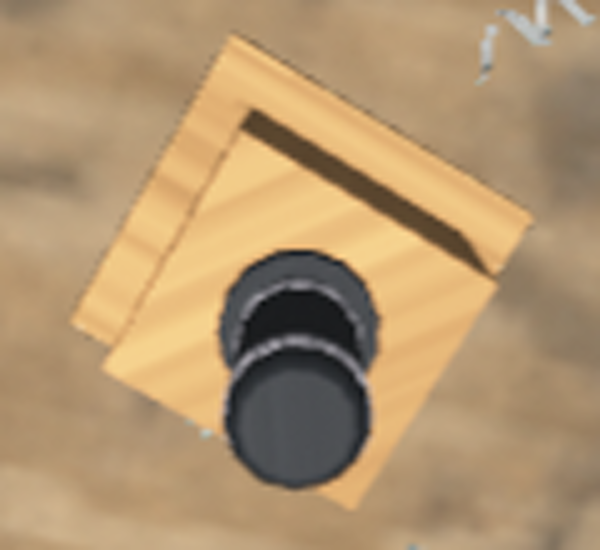

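The pin lies under the gripper, about 1 mm ahead: the collar centre is at (275,195.6) against 197.2 predicted. I descend and close.

```bash
python3 -m jog '[[0.1,0,2.3,0,0,0,1],[0,0,2.3,0,0,0,1],[0,0,2.3,0,0,0,1],[0,0,2.3,0,0,0,1],[0,0,2.3,0,0,0,1],[0,0,2.3,0,0,0,1],[0,0,0,0,0,0,1],[0,0,0,0,0,0,-1],[0,0,0,0,0,0,-1],[0,0,0,0,0,0,-1],[0,0,0,0,0,0,-1],[0,0,0,0,0,0,-1],[0,0,0,0,0,0,-1]]' 45
python3 - <<'E'
from bench import r
s=r.read_state();print(s['time'],s['ee_pos'],s['ft_force'],s['torque'],s['width'])
E
```

```text
time: 6.18
ee_pos: [0.5139, -0.0839, 0.1136]
eef_rot: [0.993, 0.12, 0.0, 0.0]
ft_force: [0.2, 0.2, 0.0]
width: 0.0351
6.175 [ 0.51386844 -0.0839279   0.11355862] [0.23030923 0.20016482 0.03873566] [ 0.01751891 -0.019456   -0.02615999] 0.03506887469320124
```

Still closing, so I wait.

```bash
python3 -m jog '[[0,0,0,0,0,0,-1],[0,0,0,0,0,0,-1],[0,0,0,0,0,0,-1],[0,0,0,0,0,0,-1]]'
```

```text
time: 6.68
ee_pos: [0.5138, -0.0838, 0.1135]
eef_rot: [0.993, 0.12, -0.0, -0.0]
ft_force: [0.7, 1.1, -1.2]
width: 0.0253
```

```bash
python3 -m jog '[[0,0,-0.5,0,0,0,-1],[0,0,-1.5,0,0,0,-1],[0,0,-2.5,0,0,0,-1],[0,0,-2.5,0,0,0,-1],[0,0,-2.5,0,0,0,-1],[0,0,-2.5,0,0,0,-1],[0,0,-1,0,0,0,-1],[0,0,0,0,0,0,-1]]'
python3 - <<'E'
from bench import r
from h import *
s=r.camera('side');w=r.camera('wrist');t=r.camera('top');q=r.read_state();print(q['time'],q['ee_pos'],q['width'])
im=np.zeros((420,800,3),np.uint8);im[:,:400]=s['frame'][:,100:500];im[:,400:]=w['frame'][:,80:480]
cv2.imwrite('pics/l1.png',im[:,:,::-1])
p=q['ee_pos'];z0=p[2]+.008-.116
print('pred side tip, collar',proj(s,[p[0],p[1],z0]),proj(s,[p[0],p[1],z0+.07]))
print('pred wrist tip',proj(w,[p[0],p[1],z0]),proj(w,[p[0],p[1],z0+.07]))
E
```

```text
time: 7.68
ee_pos: [0.5141, -0.0839, 0.2441]
eef_rot: [0.993, 0.12, 0.0, 0.0]
ft_force: [-0.5, 0.1, -3.0]
width: 0.0253
7.825 [ 0.5133637  -0.08391534  0.24260849] 0.025085202323972978
pred side tip, collar [279.99721581 242.20378851] [280.13245253 202.93796197]
pred wrist tip [275.33881415 212.32340024] [275.37216482 240.25954345]
```

View pics/l1.png

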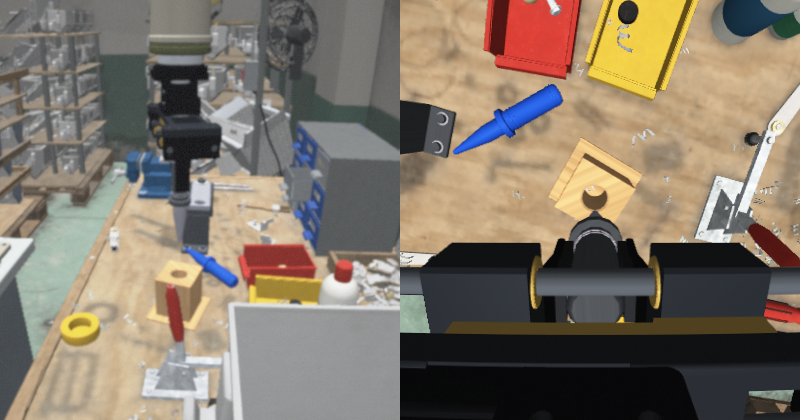

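The pin is held upright. Its tip at wrist ≈(275,212) matches the prediction. I carry it over the bracket hole at this height.

```bash
python3 -m jog '[[0.6,-1.6,0,0,0,0,-1],[1.1,-3.2,0,0,0,0,-1],[1.1,-3.2,0,0,0,0,-1],[1.1,-3.2,0,0,0,0,-1],[1.1,-3.2,0,0,0,0,-1],[1.1,-3.2,0,0,0,0,-1],[1.1,-3.2,0,0,0,0,-1],[1.1,-2.6,0,0,0,0,-1],[0.2,-0.5,0,0,0,0,-1],[0,0,0,0,0,0,-1],[0,0,0,0,0,0,-1]]'
python3 - <<'E'
from bench import r
from h import *
np.set_printoptions(precision=4,suppress=True)
w=r.camera('wrist');s=r.camera('side');t=r.camera('top');q=r.read_state();print(q['time'],q['ee_pos'],q['eef_rot'],q['ft_force'])
im=np.zeros((600,800,3),np.uint8)
a=cv2.resize(w['frame'][120:245,200:350],None,fx=4,fy=4,interpolation=2);im[:500,:600]=a
b=cv2.resize(s['frame'][140:240,275:325],None,fx=4,fy=4,interpolation=2);im[:400,600:]=b
cv2.imwrite('pics/h1.png',im[:,:,::-1])
import pickle;pickle.dump((w,s,t,q),open('h1.pkl','wb'))
p=q['ee_pos'];z0=p[2]+.008-.116
print('tip pred w',proj(w,[p[0],p[1],z0]),'s',proj(s,[p[0],p[1],z0]))
print('bh w',proj(w,[.5368,.169,.094]),'sh',proj(w,[.5424,.1689,.102]))
E
```

```text
time: 9.2
ee_pos: [0.5395, 0.1675, 0.2434]
eef_rot: [0.993, 0.119, -0.0, 0.0]
ft_force: [0.4, -0.2, -1.9]
width: 0.0252
9.35 [0.5395 0.1676 0.2436] [0.9928 0.1194 0.     0.0002] [-0.1596 -0.4805 -0.9776]
tip pred w [275.2909 212.1487] s [299.3875 186.8196]
bh w [273.301  203.5017] sh [274.6735 200.1811]
```

View pics/h1.png

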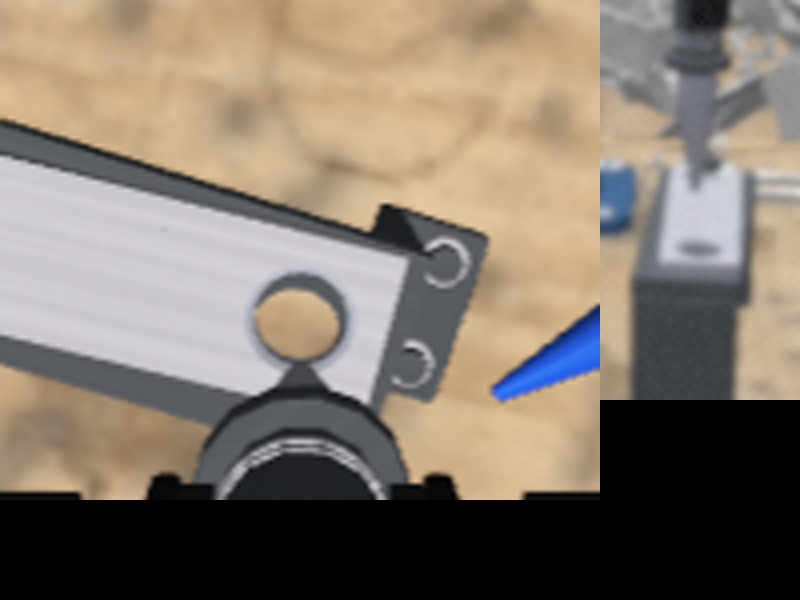

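The tip at (275,212) hangs over the hole, whose centre is at (275,199) and deeper. The measured hole differs from the tool position by only about 2 mm. I correct that and start down to contact.

```bash
python3 -m jog '[[-0.1,-0.15,0.5,0,0,0,-1],[0,0,1,0,0,0,-1],[0,0,1,0,0,0,-1],[0,0,1,0,0,0,-1],[0,0,0.5,0,0,0,-1],[0,0,0.4,0,0,0,-1],[0,0,0.3,0,0,0,-1],[0,0,0,0,0,0,-1]]' 60
python3 - <<'E'
from bench import r
from h import *
np.set_printoptions(precision=4,suppress=True)
w=r.camera('wrist');s=r.camera('side');q=r.read_state();print(q['time'],q['ee_pos'],q['eef_rot'],q['ft_force'],q['torque'])
im=np.zeros((600,800,3),np.uint8)
a=cv2.resize(w['frame'][120:245,200:350],None,fx=4,fy=4,interpolation=2);im[:500,:600]=a
b=cv2.resize(s['frame'][140:240,275:325],None,fx=4,fy=4,interpolation=2);im[:400,600:]=b
cv2.imwrite('pics/h2.png',im[:,:,::-1])
E
```

```text
time: 10.35
ee_pos: [0.5381, 0.1697, 0.1965]
eef_rot: [0.993, 0.12, -0.0, 0.0]
ft_force: [-0.4, -0.0, -1.2]
width: 0.0249
10.45 [0.5382 0.1698 0.1967] [ 0.9928  0.1202  0.0001 -0.    ] [ 0.3349 -0.6557 -2.1609] [-0.0202 -0.0255 -0.0394]
```

View pics/h2.png

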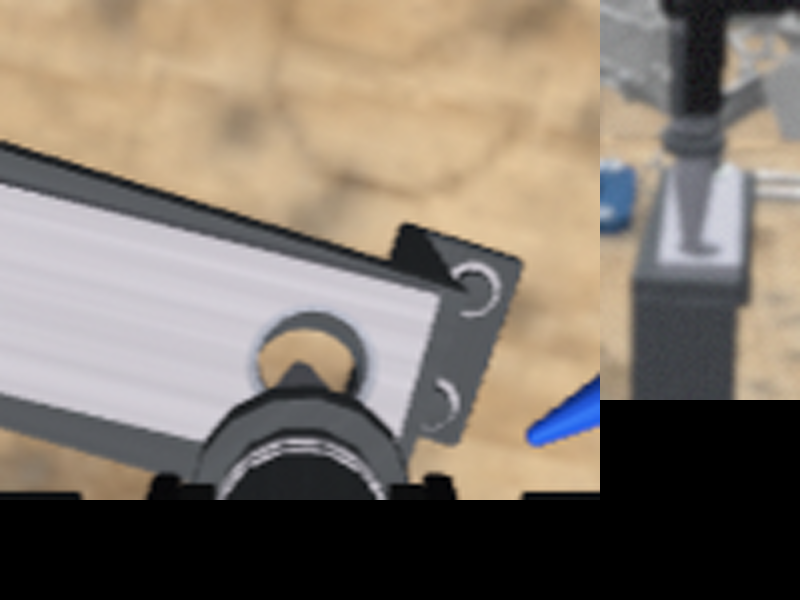

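The tip is inside the overlap with no contact force. The hole (crop centre 311) sits about 1.6 mm to the right of the tip (298), so I shift +y and drive down slowly.

```bash
python3 -m jog '[[-0.05,0.16,0,0,0,0,-1],[0,0,0.25,0,0,0,-1],[0,0,0.25,0,0,0,-1],[0,0,0.25,0,0,0,-1],[0,0,0.25,0,0,0,-1],[0,0,0.25,0,0,0,-1],[0,0,0.25,0,0,0,-1]]'
python3 - <<'E'
from bench import r
q=r.read_state();print(q['time'],q['ee_pos'],q['ft_force'],q['torque'])
E
```

```text
time: 11.32
ee_pos: [0.5381, 0.1681, 0.1815]
eef_rot: [0.993, 0.12, 0.0, 0.0]
ft_force: [1.0, 0.5, -2.3]
width: 0.0247
11.325 [0.53814507 0.16805846 0.18147558] [ 0.95443005  0.54381692 -2.27742481] [ 0.03329549 -0.26271476  0.00245322]
```

```bash
python3 -m jog '[[0,0,0.25,0,0,0,-1],[0,0,0.25,0,0,0,-1],[0,0,0.25,0,0,0,-1],[0,0,0.25,0,0,0,-1],[0,0,0.25,0,0,0,-1],[0,0,0.25,0,0,0,-1]]'
python3 - <<'E'
from bench import r
q=r.read_state();print(q['time'],q['ee_pos'],q['eef_rot'],q['ft_force'],q['torque'])
E
```

```text
time: 12.08
ee_pos: [0.5395, 0.1682, 0.1675]
eef_rot: [0.993, 0.12, 0.002, -0.0]
ft_force: [6.7, 0.6, 5.4]
width: 0.0252
12.075 [0.53952427 0.16817437 0.16747536] [ 9.92786725e-01  1.19878896e-01  1.88410031e-03 -1.38855723e-04] [6.69199034 0.57609539 5.38311097] [ 0.00458456 -1.94603541  0.01728325]
```

```bash
python3 -m jog '[[-0.05,0,0.25,0,0,0,-1],[-0.05,0,0.25,0,0,0,-1],[-0.05,0,0.25,0,0,0,-1],[0,0,0.25,0,0,0,-1]]'
python3 - <<'E'
from bench import r
from h import *
np.set_printoptions(precision=4,suppress=True)
w=r.camera('wrist');s=r.camera('side');q=r.read_state();print(q['time'],q['ee_pos'],q['eef_rot'],q['ft_force'],q['torque'])
im=np.zeros((600,800,3),np.uint8)
a=cv2.resize(w['frame'][120:245,200:350],None,fx=4,fy=4,interpolation=2);im[:500,:600]=a
b=cv2.resize(s['frame'][140:240,275:325],None,fx=4,fy=4,interpolation=2);im[:400,600:]=b
cv2.imwrite('pics/h3.png',im[:,:,::-1])
E
```

```text
time: 12.58
ee_pos: [0.5384, 0.1681, 0.1578]
eef_rot: [0.993, 0.12, 0.002, -0.0]
ft_force: [7.0, 0.9, 4.6]
width: 0.0247
12.675 [0.5381 0.1681 0.1573] [ 0.9928  0.12    0.002  -0.0004] [7.6951 1.3917 0.7499] [ 0.4587 -2.1056 -0.0191]
```

View pics/h3.png

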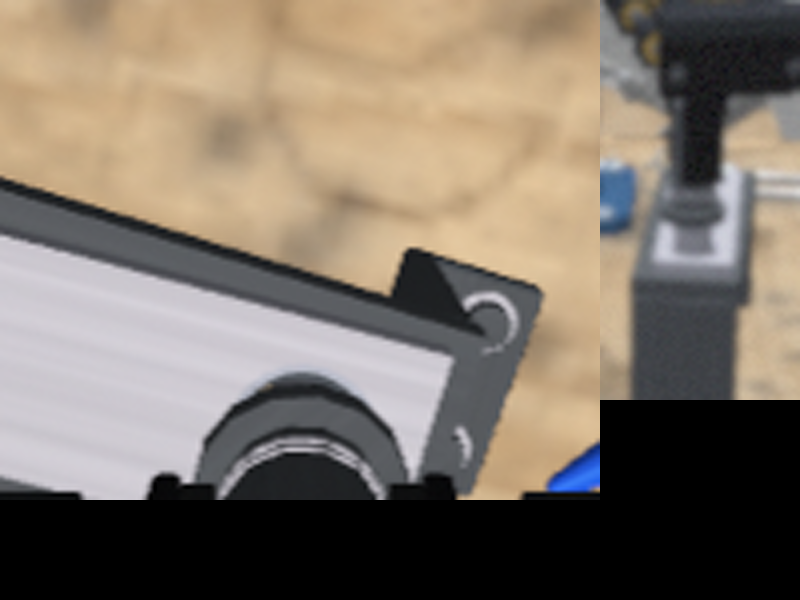

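The strap is swinging in: its front edge is now well clear of the flange's far edge. I continue down.

```bash
python3 -m jog '[[-0.05,0,0.25,0,0,0,-1],[0,0,0.25,0,0,0,-1],[0,0,0.25,0,0,0,-1],[0,0,0.25,0,0,0,-1],[0,0,0.25,0,0,0,-1],[0,0,0.25,0,0,0,-1]]'
python3 - <<'E'
from bench import r
q=r.read_state();print(q['time'],q['ee_pos'],q['eef_rot'],q['ft_force'],q['torque'])
E
```

```text
time: 13.42
ee_pos: [0.5376, 0.1681, 0.1424]
eef_rot: [0.993, 0.12, 0.002, -0.0]
ft_force: [7.3, 2.3, 2.6]
width: 0.025
13.425 [0.53756387 0.16808818 0.14243382] [ 9.92771299e-01  1.20005732e-01  1.89309109e-03 -4.33882769e-04] [7.33460959 2.29642848 2.57048328] [ 0.4061182  -1.86942675  0.02657674]
```

Next, the last few millimetres until it seats.

```bash
python3 -m jog '[[0,0,0.2,0,0,0,-1],[0,0,0.2,0,0,0,-1],[0,0,0.1,0,0,0,-1],[0,0,0.1,0,0,0,-1],[0,0,0,0,0,0,-1]]'
python3 - <<'E'
from bench import r
from h import *
np.set_printoptions(precision=4,suppress=True)
w=r.camera('wrist');s=r.camera('side');q=r.read_state();print(q['time'],q['ee_pos'],q['eef_rot'],q['ft_force'],q['torque'])
im=np.zeros((600,800,3),np.uint8)
a=cv2.resize(w['frame'][120:245,200:350],None,fx=4,fy=4,interpolation=2);im[:500,:600]=a
b=cv2.resize(s['frame'][140:240,275:325],None,fx=4,fy=4,interpolation=2);im[:400,600:]=b
cv2.imwrite('pics/h4.png',im[:,:,::-1])
E
```

```text
time: 14.05
ee_pos: [0.5379, 0.1683, 0.1391]
eef_rot: [0.993, 0.12, 0.002, 0.0]
ft_force: [-1.5, -3.1, 28.2]
width: 0.0249
14.15 [0.5379 0.1683 0.1391] [0.9928 0.12   0.0025 0.0001] [-2.2652 -2.9712 29.1268] [-0.8169  0.6679 -0.0022]
```

View pics/h4.png

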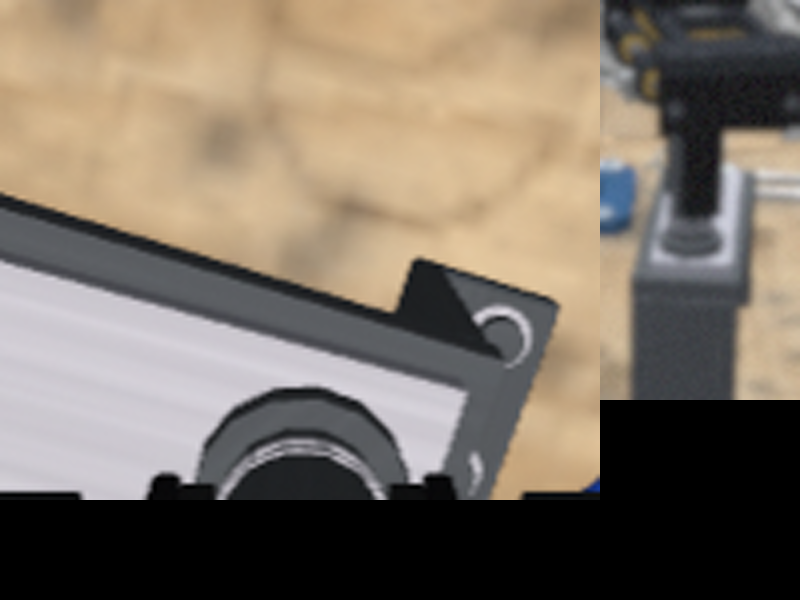

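The collar is seated: the force jumped to 29 N at TCP z 0.139, against 0.140 expected. I ease off, open and withdraw straight up.

```bash
python3 -m jog '[[0,0,-0.1,0,0,0,-1],[0,0,0,0,0,0,-1]]' && python3 -m jog '[[0,0,0,0,0,0,0.2],[0,0,0,0,0,0,0.2],[0,0,0,0,0,0,0.2],[0,0,0,0,0,0,0.2],[0,0,0,0,0,0,0.2]]'
python3 - <<'E'
from bench import r
q=r.read_state();print(q['time'],q['ee_pos'],q['ft_force'],q['width'])
E
```

```text
time: 14.4
ee_pos: [0.5378, 0.1682, 0.1392]
eef_rot: [0.993, 0.12, 0.002, -0.0]
ft_force: [1.4, -0.9, 19.9]
width: 0.0253
time: 15.02
ee_pos: [0.5359, 0.1675, 0.1363]
eef_rot: [0.993, 0.12, -0.0, 0.0]
ft_force: [0.6, 0.6, -0.7]
width: 0.0516
15.025 [0.53586223 0.16752009 0.13634939] [ 0.60434983  0.5719158  -0.66626387] 0.05155825941935005
```

```bash
python3 -m jog '[[0,0,-0.5,0,0,0,0.2],[0,0,-2,0,0,0,0.2],[0,0,-3,0,0,0,0.2],[0,0,-4,0,0,0,0.2],[-3,0,-2,0,0,0,0.2],[-4,0,0,0,0,0,0.2],[0,0,0,0,0,0,0.2],[0,0,0,0,0,0,0.2]]'
python3 - <<'E'
from bench import r
from h import *
import pickle
np.set_printoptions(precision=4,suppress=True)
w=r.camera('wrist');s=r.camera('side');q=r.read_state();print(q['time'],q['ee_pos'],q['ft_force'])
pickle.dump((w,s),open('f.pkl','wb'))
im=np.zeros((600,800,3),np.uint8)
a=cv2.resize(w['frame'][60:210,170:320],None,fx=4,fy=4,interpolation=2);im[:600,:600]=a
b=cv2.resize(s['frame'][140:240,275:325],None,fx=4,fy=4,interpolation=2);im[:400,600:]=b
cv2.imwrite('pics/f1.png',im[:,:,::-1])
for z in (.102,.11,.178): print(z,proj(w,[.5372,.168,z]),proj(s,[.5372,.168,z]))
E
```

```text
time: 16.02
ee_pos: [0.4687, 0.1508, 0.2526]
eef_rot: [0.993, 0.12, 0.001, 0.0]
ft_force: [0.0, 0.1, -0.4]
width: 0.0519
16.125 [0.4687 0.151  0.2519] [ 0.4073 -0.5639 -0.0198]
0.102 [275.0207 131.1127] [297.9992 200.8594]
0.11 [275.0209 131.1501] [298.0755 197.5281]
0.178 [275.0231 131.5754] [298.7378 168.2331]
```

View pics/f1.png

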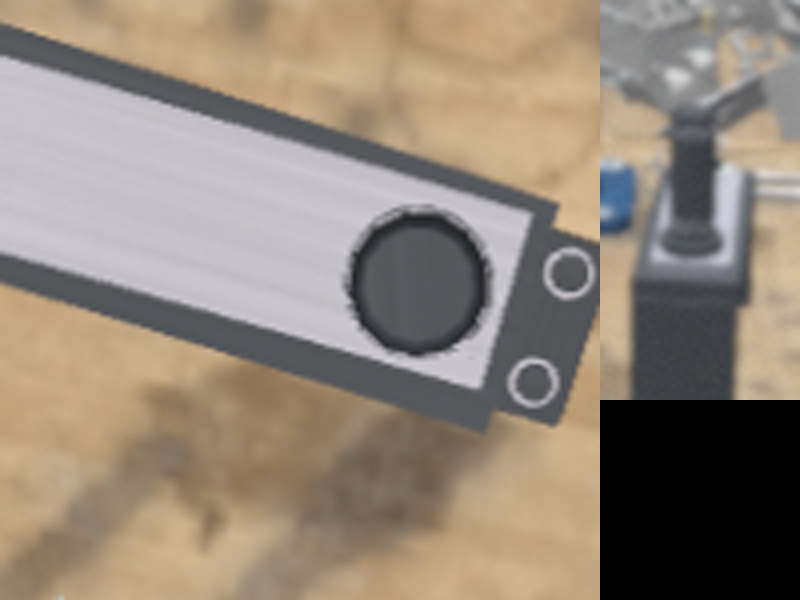

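The pin stands alone and upright. In the side view its head is at row 168 (168.2 predicted for fully home), with the collar at about 199, flat on the strap. In the wrist crop the pin is ≈1.4 mm and the strap hole ≈2.7 mm from the bracket hole axis. That is within tolerance, and consistent with the 1.25 mm clearance per hole that bounds it at 2.5 mm. The arm is clear.

```bash
python3 - <<'E'
from bench import r
print(r.close_job(),r.read_state()['time'])
E
```

```text
the job is handed in; nothing more can be done
the job is handed in; nothing more can be done
```

I took the dark drift pin from its rest and drove it tip down through the strap and bracket holes until its collar seated. I then released it, backed the arm clear and handed the job in at about 16 s of the 48 s allowed.

- **Seating:** The force rose to about 29 N with the tool at z 0.139 m, against 0.140 m expected. After release, the side view showed the head and collar at their fully home heights, with the pin upright.
- **Alignment:** The last wrist view put the pin about 1.4 mm and the strap hole about 2.7 mm from the bracket hole axis, against limits of 4 mm and 3.5 mm. Both readings are slightly above the 1.25 mm and 2.5 mm that the hole clearances allow, so I take the excess as measurement error. The strap hole has the smaller margin, so it is the result most worth checking.
- **Gripper and strap:** The fingertips stayed at least 23 mm above the strap, and only the pin moved it.
- **Blue look-alike:** It toppled on its own in the first second, before the arm moved. It was still lying on the bench in the later pictures, and I did not touch it.

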